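# Centre the salt grinder on its stand

### The arm

A 7-joint arm with a two-finger parallel gripper is mounted at the origin on the work surface. World frame = base frame: x ahead of the robot, y to its left, z up, the work surface at z = 0. Lengths are in mm, angles in rad, forces in N, time in s.
With the tool pointing down it reaches from about 425 to 875 mm from the base axis. Payload 4.7 kg.
Tool frame: the origin (TCP) lies midway between the tips of the shut fingers; the grasp point (between the pads) lies 19 mm behind it; z points along the fingers, y is the direction in which the jaws open and shut (so a half turn about z gives the same grasp; the last joint's range is limited). The gripper opens to 85 mm and grips with 20 to 120 N. Pads are 22 mm wide; open, the fingers measure 114 mm over their backs; the gripper's body (76 mm by 85 mm) begins 54 mm behind the grasp point. The pads swing forward as they close: fully open they stand 13 mm farther back than shut.
Start: joints at [1.162, 0.321, -0.07, 1.45, 0.023, 1.371, -0.057], TCP at [266.688, -592.792, 231.349] pointing down, gripper open.
Joint ranges: [-2.86, 2.86], [-0.3, 2.09], [-1.38, 1.24], [0.06, 2.45], [-1.56, 4.7], [0.09, 2.05], [-2.69, 2.69]. Speed limits (rad/s): [2.57, 2.57, 3.14, 3.14, 3.14, 3.14, 3.14].

### API

Orientations are given as a unit quaternion [w, x, y, z].
In Python, from station import manip gives the robot as it stands.
- The arm moves only by the shell command python3 -m jog 'ROWS' [OPENING]. ROWS is JSON, a list that holds one entry, the list of rows, each a list of 6 numbers: the shift along the tool's x, y, z each as a share of 30 cm, from -1 to 1, then the turn, a rotation vector about the tool's x, y, z each as a share of 2 rad, from -1 to 1. In form: [[[x, y, z, ax, ay, az], ...]]. A call has 1 to 8 rows; each row is the pose to reach, as a shift and turn from the pose measured when the call began, along the tool's axes at that moment; what a row does not reach only later rows make up. A row lasts 1/10 s, in which the tool goes at most 50 mm and 8.59 degrees, less where a joint would pass 70% of its speed; a pose out of reach is approached as far as the arm can. A call with a number of a shift or a turn outside -1 to 1 is refused whole. A call with a gripper value outside its range is refused whole. OPENING is the opening, from -1 (shut) to 1 (fully open), set as the call begins (- or left out, the last holds). The fingers move at their own pace and stop on an object; the grip force is fixed at half the most. Time passes only in rows, so rows that repeat a pose let the fingers close. It gives the time, the measured TCP pose, the force and the opening at its end, in the units of the state.
- manip.get_state(): the state, without advancing time (a new reading comes with each control period).
- manip.snapshot(name): name is "scene" or "top" or "wrist"; returns (picture, depth): 384x512x3 uint8, red, green, blue; 384x512 float32, mm along the optical axis (not along the pixel's ray), 0 where there is no reading.
- manip.camera_params(name): a dict with "fx", "fy", "cx", "cy" (pixels), "rvec" (rotation vector, rad) and "tvec" (3), from world to camera coordinates, as OpenCV has them; the wrist camera has in their place "hand_eye" (4x4, takes a point from camera to tool coordinates, whose origin is the TCP and whose axes are the flange's). Camera axes: x right, y down, z forward; pixel columns grow to the right and rows downward; lengths in mm; the calibration is good to about 2 mm. A picture is of the moment at which its call begins: read the wrist's pose just before it. camera_params takes no time and is no camera call.
- manip.job_done(): hands the job in, once; it reports no verdict.
Trained networks look in the newest picture that a camera, given by its name, has taken for a name from the list of things; names that differ only in an ending like _2 or _b are one class to them, and where a whole thing is asked for, a point or a joint stands for the part that bears it (a point fixed in the world has none). Each returns a list of dicts, best first, with "confidence" (0 to 1); they miss things now and then, are a little off and sometimes report something else, mostly with a low value. They report only what shows in the picture. A call takes as long as a camera call. They do not tell look-alikes from the thing itself.
- manip.boxes_of(name, camera): "extent" ([left, top, right, bottom] in pixels, round what is visible of it).
- manip.pinpoint(name, camera): "uv" ([column, row] in pixels: a listed point, or the origin of a listed thing).
The state is a dict: "time": time; "joint_positions": joint angles; "qvel": joint speeds; "joint_torque": joint torques, N m; "tcp_pos": TCP position; "eef_rot": TCP orientation; "contact_force": force on the tool from outside, world axes, zero at the start; "wrist_torque": the same for the moment, N m; "finger_gap": finger opening in mm.
Only numpy, scipy, OpenCV 4.12 (cv2) and the standard library are available. Lean on these libraries where they do the work, as an engineer would, in place of code of your own. Each camera call takes 0.05 s, during which the arm holds its last target. There are 200 camera calls.

### The job

The empty clear acrylic salt grinder has been left hanging over the edge of its small round stone stand, and it is easily toppled. Without pinching or lifting it, nudge it along with light taps of the fingers, low on its side, until it stands upright in the middle of the stand with an even rim showing all round. Leave the stand and everything else on the shelf where they are, and finish with the hand clear.

Things in the scene. Friction and masses are not known exactly. Their poses are not given: they have to be found in the camera images.
- grinder: the empty salt grinder, 87.5 mm tall, 0.11 to 0.17 kg, round: steel foot 44 mm across and 10 mm high, above it a straight body 48 mm across from 10 to 64 mm up (steel, then clear acrylic, thin collar), then a black knob 38 mm across to 82.5 mm that turns freely, with a small steel button. Loose; origin at the centre of its underside. Starts 18 to 24 mm off the stand's centre, in any direction.
- grinder_low (a point): a point on the salt grinder's axis, 21 mm above its underside, level with the lower part of its straight side: a good height for taps. Friction on the stand is about 0.5 to 0.7: tapped at up to about 25 mm above its underside the grinder slides, tapped higher it may tip.
- stand: the salt grinder's round stone stand (marble), 80 mm across, 18 mm tall, 0.3 kg, loose on the shelf; origin at the centre of its underside, so its top is 18 mm above it. The stand is round: its yaw means nothing. It may be at the left, middle or right of the work area.
- pepper_mill: turned dark-wood pepper mill, 148 mm tall, 52 mm across, standing in the middle of its own stand; to be left alone. Origin at the centre of its underside.
- pepper_stand: the pepper mill's stand, the same shape and size as the salt grinder's stand; to be left alone. Origin at the centre of its underside.
- bowl: blue ceramic bowl, 136 mm across the rim, 55 mm tall, to be left alone. Origin at the centre of its underside.
- tongs: aluminium tongs lying flat at the back, about 300 mm long (along their own x), 50 mm wide at the heads, 24 mm high, to be left alone. Origin on the shelf near mid-length.
- shaker: small glass spice shaker with aluminium cap, 41 mm across, 68 mm tall, to be left alone. Origin at the centre of its underside.
- matchbox: cardboard matchbox lying flat, 110 x 64 x 20 mm, to be left alone. Origin at the centre of its underside.
- mug: white enamel mug, 80 mm across, 80 mm tall, to be left alone. Origin at the centre of its underside.
- baster: wooden basting brush lying flat, 200 mm long, to be left alone. Origin on the shelf under it.
Things that resemble listed ones, but are neither listed nor needed, are in the scene too. What is shaped like the grinder but red is not meant. Leave any blue look-alike of the stand alone.

How it is judged (in metres and radians):
At the end, for the whole second after the job is handed in: The salt grinder stands upright (within 3 degrees) and still on its own stand, its centre within 5 mm of the stand's centre; the stand is within 15 mm of where it was, and every other loose thing within 20 mm (horizontal distance between grinder and stand below 0.005 m and angle between each of grinder, stand's own z axis and vertical below 0.05 rad and z of grinder in the frame of stand between 0.015 and 0.021 m and linear speed of grinder below 0.01 m/s and distance of stand from where it was at the start of the episode below 0.015 m and distance of each of bowl, pepper_stand, pepper_mill, tongs, shaker, matchbox, mug, baster from where it was at the start of the episode below 0.02 m); the robot touches nothing.
It fails at once if the salt grinder is knocked over (tipped by more than about 23 degrees) or falls off its stand (angle between grinder's own z axis and vertical above 0.4 rad or z of grinder in the frame of stand below 0.008 m).
It fails at once if the salt grinder is lifted more than 12 mm off its stand (z of grinder in the frame of stand above 0.03 m).
It fails at once if the salt grinder is pinched or struck hard (more than 12 N from the robot) (contact force between any of the fingers, the arm and grinder above 12 N).
It fails at once if the salt grinder's stand is shifted by more than 15 mm (distance of stand from where it was at the start of the episode above 0.015 m).
It fails at once if another loose thing on the shelf is moved by more than 20 mm (distance of any of bowl, pepper_stand, pepper_mill, tongs, shaker, matchbox, mug, baster from where it was at the start of the episode above 0.02 m).
It also fails if it takes over 58 s, if anything falls off the work surface, if the arm or the gripper's body presses on something with over 40 N, if the wrist force passes 120 N, or if a joint passes its speed limit or range.

## Working session

There is one attempt and no reset: what is moved stays moved. The work goes in short steps, Python scripts to look and compute and a shell command to move; the robot and the scene stay as the last step left them, time stands still between calls to the robot, and variables do not carry over. Pictures are saved under pics/ and viewed, about 8 in all and at most 12, crops included, and the job is handed in when it is done.

```bash
mkdir -p pics; ls; cat > h.py <<'E'
import numpy as np, cv2
from scipy.spatial.transform import Rotation as R
from station import manip
def cam(n, st=None):
    p=manip.camera_params(n); K=np.array([[p['fx'],0,p['cx']],[0,p['fy'],p['cy']],[0,0,1]])
    if 'hand_eye' in p:
        st=st or manip.get_state(); q=st['eef_rot']
        T=np.eye(4);T[:3,:3]=R.from_quat([q[1],q[2],q[3],q[0]]).as_matrix();T[:3,3]=st['tcp_pos']
        W=T@np.array(p['hand_eye']); return K,W[:3,:3],W[:3,3]
    Rm=R.from_rotvec(np.ravel(p['rvec'])).as_matrix(); return K,Rm.T,-Rm.T@np.ravel(p['tvec'])
def atz(c,uv,z):
    K,Rw,o=c; d=Rw@np.linalg.solve(K,[uv[0],uv[1],1]); return o+d*(z-o[2])/d[2]
def pts(c,depth):
    K,Rw,o=c; v,u=np.indices(depth.shape); d=np.stack([(u-K[0,2])/K[0,0],(v-K[1,2])/K[1,1],np.ones_like(u)],-1)*depth[...,None]
    return d@Rw.T+o
E
python3 - <<'E'
from h import *
s=manip.get_state(); print(s['time'],s['tcp_pos'],s['eef_rot'],s['finger_gap'])
for n in ['top','scene']:
    p,d=manip.snapshot(n); cv2.imwrite(f'pics/{n}0.png',p[...,::-1]); c=cam(n); print(n,c[2])
    for t in ['grinder','stand','pepper_mill','bowl','shaker','mug','matchbox']:
        for b in manip.pinpoint(t,n)[:3]: print(t,np.round(b['uv']),round(b['confidence'],2),atz(c,b['uv'],18 if t=='grinder' else 0).round()[:2])
E
```

```text
pics
0.0 [ 266.4761166  -592.28500457  230.21442124] [-9.32367946e-04  9.77732580e-01  2.09852525e-01 -2.26227979e-04] 84.95590386205537
top [ 380.52423796  -19.70535347 1096.57055835]
grinder [416. 224.] 0.75 [ 460. -442.]
grinder [252. 170.] 0.71 [619.  16.]
grinder [278. 215.] 0.69 [489. -57.]
stand [274. 244.] 0.71 [410. -44.]
stand [258. 176.] 0.6 [605.  -1.]
pepper_mill [326. 192.] 0.62 [ 556. -196.]
bowl [189. 187.] 0.7 [577. 200.]
shaker [293. 154.] 0.5 [ 670. -105.]
mug [120. 159.] 0.59 [665. 407.]
matchbox [230. 232.] 0.71 [443.  80.]
scene [1381.28403331 -534.5271334   783.8690825 ]
grinder [228. 193.] 0.94 [510. -75.]
stand [272. 208.] 0.77 [606.   7.]
stand [222. 176.] 0.62 [414. -40.]
stand [260. 172.] 0.16 [449.  68.]
pepper_mill [198. 218.] 0.82 [ 544. -182.]
bowl [325. 182.] 0.67 [587. 203.]
shaker [250. 235.] 0.96 [668. -99.]
mug [397. 177.] 0.63 [675. 402.]
matchbox [259. 174.] 0.87 [458.  56.]
matchbox [250. 237.] 0.73 [ 675. -104.]
matchbox [398. 178.] 0.37 [679. 400.]
```

View pics/top0.png

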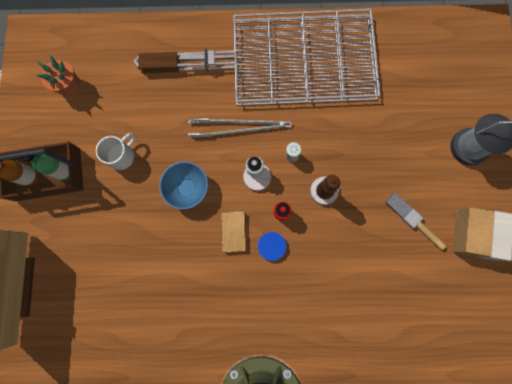

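View pics/scene0.png

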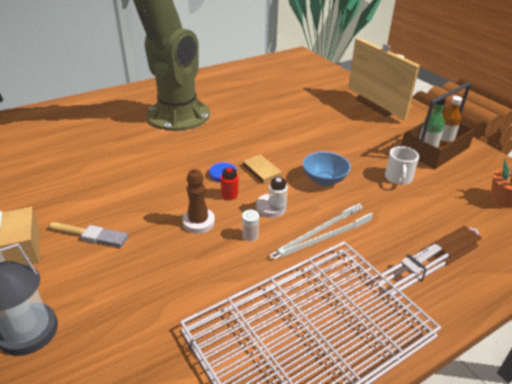

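```bash
cat >> h.py <<'E'
def goal(pos, xang, tilt=0, st=None):
    """row for TCP pos, tool x at world angle xang (deg), pointing down, tip leading toward tool -x by tilt deg"""
    st=st or manip.get_state(); q=st['eef_rot']; R0=R.from_quat([q[1],q[2],q[3],q[0]])
    a=np.radians(xang); Rt=R.from_matrix(np.array([[np.cos(a),np.sin(a),0],[np.sin(a),-np.cos(a),0],[0,0,-1]]))*R.from_euler('y',-tilt,degrees=True)
    return np.r_[R0.inv().apply(np.array(pos)-st['tcp_pos'])/300,(R0.inv()*Rt).as_rotvec()/2].round(4)
E
python3 - <<'E'
from h import *
print(manip.camera_params('wrist'))
p,d=manip.snapshot('top'); P=pts(cam('top'),d)
m=(abs(P[...,0]-612)<70)&(abs(P[...,1]-8)<60)&(P[...,2]>10)&(d>0)
Q=P[m]; 
for lo,hi in [(12,24),(60,90),(92,115)]:
    q=Q[(Q[:,2]>lo)&(Q[:,2]<hi)]; print(lo,len(q),q.min(0).round(),q.max(0).round(),q.mean(0).round())
print(goal([470,-250,240],24),goal([560,0,250],40))
E
```

```text
{'fx': 315.0659465604288, 'fy': 315.0659465604288, 'cx': 250.38598450504642, 'cy': 191.9461020014569, 'hand_eye': array([[-4.12789749e-04, -9.54774722e-01, -2.97329884e-01,
         7.58803898e+01],
       [ 9.99999849e-01, -5.01730971e-04,  2.22817701e-04,
         4.66518704e-01],
       [-3.61920320e-04, -2.97329747e-01,  9.54774785e-01,
        -1.41279276e+02],
       [ 0.00000000e+00,  0.00000000e+00,  0.00000000e+00,
         1.00000000e+00]])}
12 412 [562. -36.  12.] [635.  42.  24.] [592.   1.  18.]
60 95 [597. -14.  60.] [640.  33.  90.] [610.   8.  80.]
92 164 [602. -11.  93.] [638.  27. 107.] [620.   8. 101.]
[ 1.0869e+00 -7.6390e-01 -2.8900e-02  1.0000e-04  0.0000e+00  2.0000e-03] [ 1.7024 -1.4007 -0.0624  0.      0.     -0.1376]
```

```bash
python3 - <<'E'
from h import *
print(goal([410,-306,240],24))
E
python3 -m jog '[[[0.82,-0.7,-0.03,0,0,0],[0.82,-0.7,-0.03,0,0,0],[0.82,-0.7,-0.03,0,0,0],[0.82,-0.7,-0.03,0,0,0],[0.82,-0.7,-0.03,0,0,0],[0.82,-0.7,-0.03,0,0,0],[0.82,-0.7,-0.03,0,0,0],[0.82,-0.7,-0.03,0,0,0]]]' -1
python3 - <<'E'
from h import *
print(goal([555,-20,240],24))
E
```

```text
[ 8.279e-01 -6.757e-01 -2.890e-02  1.000e-04  0.000e+00  2.000e-03]
time: 1.65
tcp_pos: [407.4, -296.0, 241.1]
eef_rot: [0.0, 0.977, 0.214, 0.001]
contact_force: [0.4, -0.7, 0.1]
finger_gap: -0.2
[ 8.312e-01 -6.306e-01  4.300e-03  3.000e-04 -7.000e-04  5.900e-03]
```

```bash

python3 -m jog '[[[0.83,-0.63,0.004,0,0,0.006],[0.83,-0.63,0.004,0,0,0.006],[0.83,-0.63,0.004,0,0,0.006],[0.83,-0.63,0.004,0,0,0.006],[0.83,-0.63,0.004,0,0,0.006],[0.83,-0.63,0.004,0,0,0.006],[0.83,-0.63,0.004,0,0,0.006],[0.83,-0.63,0.004,0,0,0.006]]]'
cat > look.py <<'E'
import sys
from h import *
st=manip.get_state(); p,d=manip.snapshot('wrist'); cv2.imwrite(f'pics/{sys.argv[1]}.png',p[...,::-1]); c=cam('wrist',st)
for t,z in [('grinder',18),('grinder_low',39),('stand',0)]:
    for b in manip.pinpoint(t,'wrist')[:3]: print(t,np.round(b['uv']),round(b['confidence'],2),atz(c,b['uv'],z).round(1)[:2])
P=pts(c,d); A=np.array([float(sys.argv[2]),float(sys.argv[3])]) # rough grinder xy
from scipy.optimize import least_squares
m=(np.hypot(*(P[...,:2]-A).transpose(2,0,1))<75)&(d>0)
def circ(q,r):
    f=least_squares(lambda v:np.hypot(q[:,0]-v[0],q[:,1]-v[1])-r,q.mean(0)[:2],loss='soft_l1'); return f.x.round(1),np.abs(f.fun).mean().round(2)
# stand rim: outline hull of stand-top points (z 14..22) ; knob: hull of top points
S=P[m&(abs(P[...,2]-18)<5)]; print('zstand',np.median(S[:,2]))
h=cv2.convexHull(S[:,:2].astype(np.float32))[:,0]; print('stand rim',circ(h,40),'enclosing',cv2.minEnclosingCircle(h))
for lo,hi in [(93,112),(75,90)]:
    k=P[m&(P[...,2]>lo)&(P[...,2]<hi)]; 
    if len(k)>10: h=cv2.convexHull(k[:,:2].astype(np.float32))[:,0]; print('z',lo,len(k),cv2.minEnclosingCircle(h))
E
python3 look.py w1 620 10
```

```text
time: 2.45
tcp_pos: [555.7, -17.4, 240.0]
eef_rot: [-0.001, 0.978, 0.21, 0.001]
contact_force: [-0.8, -1.2, 0.0]
finger_gap: -0.1
grinder [255. 100.] 0.79 [621.2   6.3]
grinder [265. 214.] 0.76 [503.6 -60.7]
grinder [151. 208.] 0.17 [454.   69.4]
grinder_low [268. 224.] 0.66 [501.  -65.9]
grinder_low [77. 63.] 0.15 [580.8 185.2]
stand [250. 118.] 0.77 [600.5   2.7]
stand [218. 268.] 0.77 [399.8 -38.7]
zstand 16.492267688586708
stand rim (array([602. ,   2.6]), np.float64(0.35)) enclosing ((601.5303955078125, 2.517843246459961), 39.778053283691406)
z 93 1581 ((620.5045776367188, 7.772306442260742), 20.005064010620117)
z 75 672 ((620.549560546875, 7.80354118347168), 24.33484649658203)
```

View pics/w1.png

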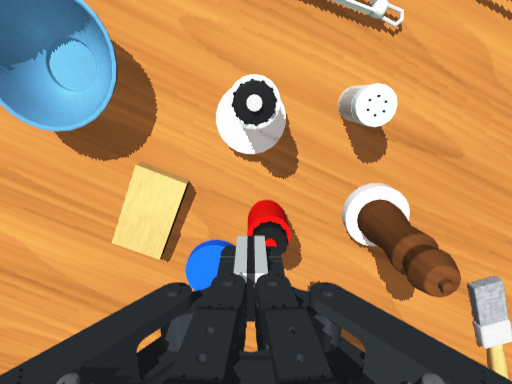

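```bash
python3 - <<'E'
from h import *
print(goal([684,26,200],16,15))
E
```

```text
[ 0.4612  0.0247  0.1331  0.0096 -0.1309  0.0675]
```

```bash
python3 -m jog '[[[0.15,0.01,0.04,0,-0.04,0.02],[0.3,0.02,0.09,0.005,-0.09,0.04],[0.461,0.025,0.133,0.01,-0.131,0.068],[0.461,0.025,0.133,0.01,-0.131,0.068],[0.461,0.025,0.133,0.01,-0.131,0.068],[0.461,0.025,0.133,0.01,-0.131,0.068]]]'
python3 - <<'E'
from h import *
print(manip.get_state()['joint_positions'],goal([684,26,33],16,15))
E
```

```text
time: 3.25
tcp_pos: [683.8, 24.2, 201.6]
eef_rot: [0.018, 0.982, 0.137, -0.129]
contact_force: [0.4, -0.5, 1.9]
finger_gap: -0.1
[ 0.21494175  0.66940633 -0.54640489  1.10751317  0.3327349   1.70728811
 -1.56712137] [ 0.1469 -0.006   0.5425  0.     -0.0006 -0.0015]
```

```bash
python3 -m jog '[[[0.037,-0.001,0.136,0,0,0],[0.073,-0.003,0.27,0,0,0],[0.11,-0.004,0.41,0,0,0],[0.13,-0.005,0.48,0,0,0],[0.147,-0.006,0.54,0,0,0],[0.147,-0.006,0.5425,0,0,0],[0.147,-0.006,0.5425,0,0,0]]]'
python3 - <<'E'
from h import *
c=np.array([602,2.6]);u=np.array([np.cos(np.radians(15.6)),np.sin(np.radians(15.6))])
for s in [60,52]: print(s,goal([*(c+s*u),33],16,15))
E
```

```text
time: 3.95
tcp_pos: [685.0, 25.2, 36.8]
eef_rot: [0.019, 0.982, 0.136, -0.126]
contact_force: [0.6, 0.2, 0.1]
finger_gap: 0.4
60 [-0.0807 -0.0023  0.0344  0.001  -0.0028 -0.0022]
52 [-0.1065 -0.0024  0.0411  0.001  -0.0028 -0.0022]
```

```bash
python3 -m jog '[[[-0.02,-0.001,0.01,0,0,0],[-0.04,-0.001,0.02,0,0,0],[-0.06,-0.002,0.028,0,0,0],[-0.08,-0.002,0.032,0.001,-0.003,-0.002],[-0.08,-0.002,0.032,0.001,-0.003,-0.002],[-0.08,-0.002,0.032,0.001,-0.003,-0.002]]]'
cat > nxt.py <<'E'
import sys
from h import *
c=np.array([602,2.6]);u=np.array([np.cos(np.radians(15.6)),np.sin(np.radians(15.6))])
st=manip.get_state(); e=np.array(st['tcp_pos'][:2])-c; print('s',e@u,'lat',e@[-u[1],u[0]],'z',st['tcp_pos'][2],'F',np.round(st['contact_force'],1))
for s in sys.argv[1:]: print(s,goal([*(c+float(s)*u),33],16,15))
E
python3 nxt.py 50 45
python3 - <<'E'
from h import *
p,d=manip.snapshot('wrist'); cv2.imwrite('pics/w2.png',p[...,::-1])
E
```

```text
time: 4.55
tcp_pos: [660.2, 18.6, 33.6]
eef_rot: [0.018, 0.982, 0.138, -0.129]
contact_force: [-0.3, 0.6, -1.2]
finger_gap: 0.0
s 60.338246861814504 lat -0.20554050081941164 z 33.598429268127326 F [-0.3  0.6 -1.2]
50 [-0.0328 -0.0009  0.0109 -0.      0.0002 -0.0003]
45 [-0.0489 -0.001   0.0152 -0.      0.0002 -0.0003]
```

View pics/w2.png

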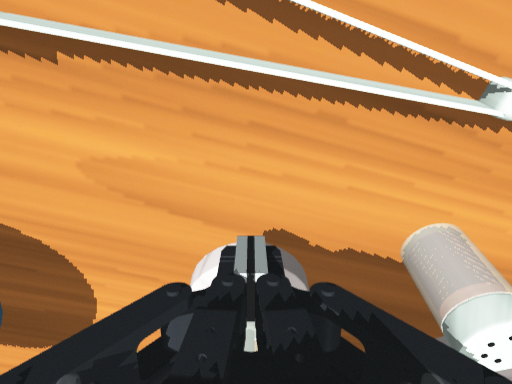

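```bash
python3 -m jog '[[[-0.006,0,0.001,0,0,0],[-0.012,0,0.003,0,0,0],[-0.018,0,0.005,0,0,0],[-0.024,-0.001,0.007,0,0,0],[-0.03,-0.001,0.009,0,0,0],[-0.036,-0.001,0.011,0,0,0],[-0.042,-0.001,0.013,0,0,0],[-0.049,-0.001,0.0145,0,0,0]]]'
python3 nxt.py 40 38
```

```text
time: 5.4
tcp_pos: [645.6, 14.9, 33.3]
eef_rot: [0.018, 0.982, 0.138, -0.129]
contact_force: [1.1, 0.5, 0.3]
finger_gap: -0.1
s 45.28708336543144 lat 0.11219651388403167 z 33.30213997256216 F [1.1 0.5 0.3]
40 [-0.0168  0.0003  0.0055 -0.0001 -0.0002 -0.0002]
38 [-0.0232  0.0002  0.0073 -0.0001 -0.0002 -0.0002]
```

```bash
python3 -m jog '[[[-0.005,0,0.001,0,0,0],[-0.01,0,0.003,0,0,0],[-0.015,0,0.005,0,0,0],[-0.02,0,0.006,0,0,0],[-0.023,0,0.007,0,0,0],[-0.023,0,0.007,0,0,0]]]'
python3 nxt.py 60 85
python3 - <<'E'
from h import *
p,d=manip.snapshot('scene'); cv2.imwrite('pics/s2.png',cv2.resize(p[140:250,180:340,::-1],None,fx=4,fy=4,interpolation=cv2.INTER_CUBIC))
E
```

```text
time: 6.0
tcp_pos: [638.6, 12.8, 33.2]
eef_rot: [0.018, 0.982, 0.138, -0.129]
contact_force: [0.9, -0.6, 0.6]
finger_gap: 0.0
s 38.01604658241194 lat 0.025705287706221946 z 33.17934406973111 F [ 0.9 -0.6  0.6]
60 [ 0.0709  0.0006 -0.0184 -0.     -0.0002 -0.0002]
85 [ 0.1514  0.0011 -0.0399 -0.     -0.0002 -0.0002]
```

View pics/s2.png

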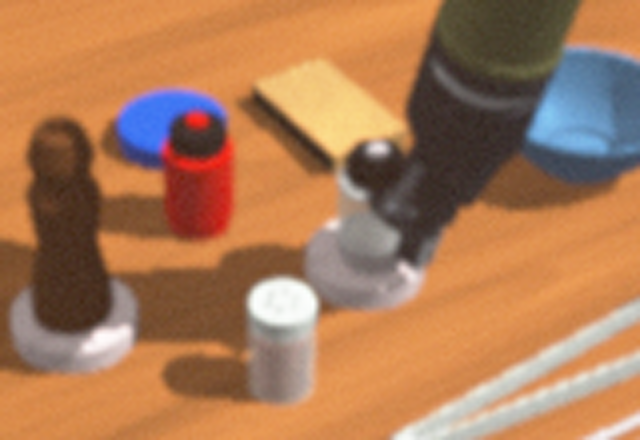

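```bash
python3 -m jog '[[[0.03,0,-0.008,0,0,0],[0.1,0,-0.026,0,0,0],[0.151,0.001,-0.04,0,0,0],[0.151,0.001,-0.04,0,0,0]]]'
python3 - <<'E'
from h import *
print(goal([684,26,210],16,15),goal([570,-10,240],16,0))
E
```

```text
time: 6.45
tcp_pos: [684.9, 26.6, 32.2]
eef_rot: [0.018, 0.982, 0.138, -0.129]
contact_force: [-0.2, 0.0, -0.2]
finger_gap: 0.1
[-1.564e-01  4.000e-04 -5.715e-01 -4.000e-04 -3.000e-04  1.000e-04] [-5.671e-01  1.090e-02 -5.652e-01 -4.000e-04  1.306e-01  1.000e-04]
```

```bash
python3 -m jog '[[[-0.04,0,-0.15,0,0,0],[-0.08,0,-0.3,0,0,0],[-0.12,0,-0.44,0,0,0],[-0.16,0,-0.57,0,0,0],[-0.3,0.005,-0.57,0,0.05,0],[-0.44,0.01,-0.57,0,0.1,0],[-0.567,0.011,-0.565,0,0.13,0],[-0.567,0.011,-0.565,0,0.13,0]]]'
python3 -m jog '[[[0,0,0,0,0,0],[0,0,0,0,0,0]]]'; python3 look.py w3 608 5; python3 nxt.py
```

```text
time: 7.25
tcp_pos: [563.0, -13.3, 240.2]
eef_rot: [0.003, 0.991, 0.137, -0.003]
contact_force: [0.2, 0.7, -0.5]
finger_gap: 0.1
time: 7.45
tcp_pos: [563.0, -13.4, 240.4]
eef_rot: [0.003, 0.991, 0.137, -0.003]
contact_force: [0.4, 0.5, -0.2]
finger_gap: -0.5
grinder [243. 120.] 0.91 [606.1   5.1]
grinder [274. 216.] 0.86 [503.9 -61.7]
grinder_low [276. 222.] 0.61 [504.4 -63.6]
stand [384. 207.] 0.7 [ 547.7 -199.7]
zstand 16.476622477963986
stand rim (array([601.6,   2.4]), np.float64(0.46)) enclosing ((601.4273071289062, 2.2854549884796143), 39.803558349609375)
z 93 1479 ((606.5171508789062, 3.668361186981201), 20.07146644592285)
z 75 621 ((606.5166625976562, 3.7006802558898926), 24.4685115814209)
s -40.690801344851224 lat -4.220544410577465 z 239.60957541482577 F [-0.1  0.4 -0.7]
```

View pics/w3.png

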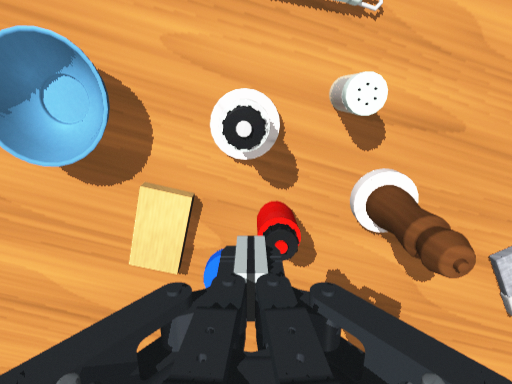

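```bash
python3 - <<'E'
from h import *
print(goal([684,25,200],16,15),goal([684,25,33],16,15))
E
```

```text
[ 0.4199 -0.0112  0.1292  0.0014 -0.1275 -0.0017] [ 0.4237 -0.013   0.6858  0.0014 -0.1275 -0.0017]
```

```bash
python3 -m jog '[[[0.14,-0.003,0.04,0,-0.05,0],[0.28,-0.007,0.09,0,-0.1,0],[0.42,-0.012,0.13,0.001,-0.1275,-0.002],[0.42,-0.012,0.25,0.001,-0.1275,-0.002],[0.42,-0.012,0.38,0.001,-0.1275,-0.002],[0.422,-0.012,0.5,0.001,-0.1275,-0.002],[0.423,-0.013,0.6,0.001,-0.1275,-0.002],[0.423,-0.013,0.68,0.001,-0.1275,-0.002]]]'
python3 nxt.py 60 45 40
```

```text
time: 8.45
tcp_pos: [683.2, 25.8, 30.5]
eef_rot: [0.018, 0.981, 0.139, -0.131]
contact_force: [-0.8, -0.1, -0.4]
finger_gap: 0.2
s 84.41247742629385 lat 0.5009559969743952 z 30.488714370203322 F [-0.8 -0.1 -0.4]
60 [-0.0807  0.001   0.0133 -0.0003  0.0018  0.0009]
45 [-0.129   0.0005  0.0264 -0.0003  0.0018  0.0009]
40 [-0.1451  0.0004  0.0308 -0.0003  0.0018  0.0009]
```

```bash
python3 -m jog '[[[-0.03,0,0,0,0,0],[-0.06,0.001,0.006,0,0.001,0],[-0.09,0.001,0.015,0,0.002,0],[-0.12,0.001,0.024,0,0.002,0.001],[-0.145,0.001,0.031,0,0.002,0.001],[-0.145,0.001,0.031,0,0.002,0.001],[-0.145,0.001,0.031,0,0.002,0.001]]]'
python3 nxt.py 36 32.8
```

```text
time: 9.15
tcp_pos: [640.9, 13.1, 33.4]
eef_rot: [0.018, 0.982, 0.138, -0.129]
contact_force: [-0.5, 0.3, -0.8]
finger_gap: -0.1
s 40.294317607105825 lat -0.3499403930262045 z 33.39105902155242 F [-0.5  0.3 -0.8]
36 [-0.0135 -0.0013  0.0049 -0.0003 -0.0006 -0.0003]
32.8 [-0.0238 -0.0013  0.0077 -0.0003 -0.0006 -0.0003]
```

```bash
python3 -m jog '[[[-0.005,0,0.001,0,0,0],[-0.01,0,0.003,0,0,0],[-0.015,-0.001,0.005,0,0,0],[-0.02,-0.001,0.006,0,0,0],[-0.024,-0.001,0.0075,0,0,0],[-0.024,-0.001,0.0075,0,0,0]]]'
python3 nxt.py 50 85
```

```text
time: 9.75
tcp_pos: [633.8, 11.5, 33.4]
eef_rot: [0.018, 0.982, 0.138, -0.128]
contact_force: [2.4, 1.7, 1.6]
finger_gap: 0.3
s 32.991719945340435 lat 0.02866262381798479 z 33.35214571710921 F [2.4 1.7 1.6]
50 [ 0.0551  0.0005 -0.0134 -0.0003 -0.001  -0.0002]
85 [ 0.1678  0.0012 -0.0434 -0.0003 -0.001  -0.0002]
```

```bash
python3 -m jog '[[[0.03,0,-0.008,0,0,0],[0.1,0,-0.026,0,0,0],[0.167,0.001,-0.043,0,0,0],[0.167,0.001,-0.043,0,0,0]]]'
python3 -m jog '[[[-0.04,0,-0.15,0,0,0],[-0.08,0,-0.3,0,0,0],[-0.12,0,-0.44,0,0,0],[-0.16,0,-0.57,0,0,0],[-0.3,0.005,-0.57,0,0.05,0],[-0.44,0.01,-0.57,0,0.1,0],[-0.567,0.011,-0.565,0,0.13,0],[-0.567,0.011,-0.565,0,0.13,0]]]'
python3 -m jog '[[[0,0,0,0,0,0],[0,0,0,0,0,0]]]'; python3 look.py w4 602 3
```

```text
time: 10.15
tcp_pos: [685.0, 26.6, 31.9]
eef_rot: [0.017, 0.982, 0.138, -0.128]
contact_force: [-0.3, -0.3, -0.1]
finger_gap: 0.5
time: 10.95
tcp_pos: [562.6, -13.6, 239.5]
eef_rot: [0.003, 0.991, 0.137, -0.002]
contact_force: [-0.1, -0.9, 0.7]
finger_gap: 0.1
time: 11.15
tcp_pos: [562.6, -13.8, 239.6]
eef_rot: [0.003, 0.991, 0.137, -0.003]
contact_force: [0.4, 0.2, -1.2]
finger_gap: -0.1
grinder [271. 214.] 0.74 [505.9 -58.2]
grinder [244. 127.] 0.72 [599.    1.7]
grinder_low [281. 225.] 0.58 [502.7 -69.2]
zstand 16.49727186374986
stand rim (array([601.6,   2.4]), np.float64(0.45)) enclosing ((601.6011962890625, 2.4220287799835205), 39.84689712524414)
z 93 1473 ((601.7959594726562, 2.4415605068206787), 20.00762367248535)
z 75 617 ((601.8016967773438, 2.47395658493042), 24.362272262573242)
```

View pics/w4.png

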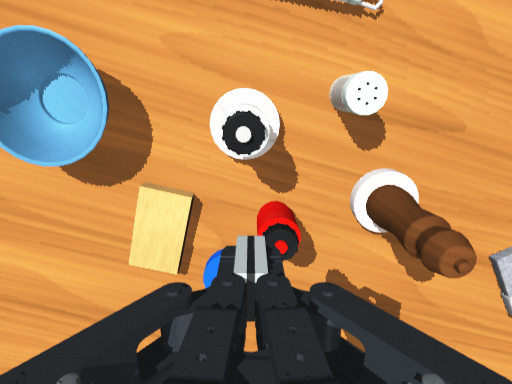

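```bash
python3 -c "
from station import manip
print(manip.job_done())"
```

```text
the job is handed in; nothing more can be done
None
```

The salt grinder now stands in the middle of its stand, and I have handed the job in. I used two slow pushes with shut, slightly tilted fingers, touching it about 18 mm above its underside, then lifted the hand clear.

- **Centring:** in the last wrist-camera look the grinder was at (601.8, 2.5) mm and the stand at (601.6, 2.4) mm. That is about 0.2 mm apart, against the 5 mm allowed.
- **Other things:** the stand had not measurably moved from where I first measured it. Everything else in view looked undisturbed, though I did not measure it again.
- **Upright:** I judged this from the depth fits, where the knob and body centres agreed to within 0.1 mm, not from an angle measurement.
- **Force:** readings at the end of each push were about 3.5 N or less. I did not record the peak during a push.
- **Disagreement:** the network's pinpoint for the grinder gave (599.0, 1.7) mm, about 3 mm off the depth fit. It also kept reporting the red look-alike, which I ignored. I trusted the depth fit.

Handing in gives no verdict, so these checks are the only confirmation. The job took about 11 s of the 58 s allowed.

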